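# Reset a tripped bench sander

## Task

The bench sander's overload has tripped. Reach into the oblong well on its starter box with the fingertips and push the sunken bar-shaped reset key all the way down, where it stays; then reach into the round well, press the start button fully in and let it spring back. Do not press the mushroom stop button, do not pick anything up, leave the clamp, the jar and the wood offcut where they lie, and finish clear of everything.

Things in the scene. Friction and masses are not known exactly. Their poses are not given: they have to be found in the camera images.
- sander: bench disc sander, bolted down. Origin: on the bench under the centre of its starter box; z up, x along the box from stop button to reset key, motor and disc towards -y. Box 230 (x) by 120 (y) mm, its flat level cover face 103 mm above the bench. Base 18 mm high: x +-125, y +78 to -468. Motor from y = -125, top at 165 mm; disc housing top at 191; work table top at 105
- reset_well (a point): centre of the mouth of the oblong well, in the cover face, 68 mm in +x from the start well; axes as the sander. Well 56 (x) by 36 (y) mm, vertical walls, 30 mm deep. In it, centred, the reset key: a white bar 36 (x) by 20 (y) mm, its top 14 mm below the mouth at joint value 0 and 22 mm below when fully home
- reset_key (a joint): travel of the reset key, m: 0 to 0.0015 = tripped (popped up), 0.008 = fully home (down, at a hard stop). It slides straight down, resists with about 4 N throughout and stays wherever it is left; it does not spring back
- start_well (a point): centre of the mouth of the round well, in the cover face; axes as the sander. Well 48 mm in diameter, vertical walls, 30 mm deep. In it, centred, the start button: a white round plunger 28 mm in diameter, its top 14 mm below the mouth at rest and 20 mm below when fully in
- start_button (a joint): travel of the start button, m: 0 = out, 0.006 = fully in (hard stop). Spring return: about 2 N to begin moving, 5 N fully in; springs out when let go
- stop_button (a joint): travel of the mushroom stop button, m: 0 = out, 0.006 = pressed. Spring return, 6 N to begin moving, 12 N fully in. Must be left alone
- stop_top (a point): centre of the top of the black mushroom stop button, 36 mm in diameter, standing 22 mm above the cover face, 70 mm in -x from the start well
- clamp: loose F-clamp lying flat on the bench on the box's +y side: steel bar 320 mm long along its x, jaws and wooden handle towards its y, 24 mm high. Origin: under the middle of the bar
- jar: loose closed glue jar standing on the bench beyond the +x end of the starter box, 68 mm diameter, 85 mm high. Origin: centre of the underside
- offcut: loose wood offcut, 45 by 95 by 22 mm high, lying on the bench beyond the +x end of the starter box. Origin: centre of the underside

How it is judged:
On the way, in this order (a step that is already met when the one before it is completed fails the run):
1. the reset key is pushed home in its well (value of joint reset_key above 0.0065 m), for 0.1 s.
2. then the start button is pressed in (value of joint start_button above 0.0045 m and value of joint reset_key above 0.0065 m), for 0.1 s.
3. and let go again (value of joint start_button below 0.001 m), for 0.1 s.
At the end, for the whole second after the job is handed in: The reset key is home (at least 6.5 of its 8 mm down), the start button has been pressed at least 4.5 of its 6 mm after that and is out again (within 1 mm), the stop button is out (within 1 mm) and the clamp, jar and offcut lie within 15 mm of where they were (value of joint reset_key above 0.0065 m and value of joint each of start_button, stop_button below 0.001 m and distance of each of clamp, jar, offcut from where it was at the start of the episode below 0.015 m); the robot touches nothing.
It fails at once if the stop button is pressed (more than 2 mm) (value of joint stop_button above 0.002 m).
It fails at once if the clamp, the jar or the offcut is lifted, carried or pushed away (more than 15 mm) (distance of any of clamp, jar, offcut from where it was at the start of the episode above 0.015 m).
It also fails if it takes over 42 s, if anything falls off the work surface, if the arm or the gripper's body presses on something with over 40 N, if the wrist force passes 120 N, or if a joint passes its speed limit or range.

## Robot

A 6-joint arm with a two-finger parallel gripper is mounted at the origin on the work surface. World frame = base frame: x ahead of the robot, y to its left, z up, the work surface at z = 0. Lengths are in m, angles in rad, forces in N, time in s.
With the tool pointing down it reaches from about 0.425 to 0.95 m from the base axis. Payload 3.5 kg.
Tool frame: the origin (TCP) lies at the very end of the fingers, on their centre line; the grasp point (between the pads) lies 19 mm behind it (arm.hold_point_z is the distance from the TCP to the grasp point, in m); y points along the fingers, x is the direction in which the jaws open and shut, and the axes are right-handed (so a half turn about y gives the same grasp; the last joint's range is limited). The gripper opens to 85 mm and grips with 20 to 120 N. Pads are 22 mm wide; open, the fingers measure 114 mm over their backs; the gripper's body (76 mm by 85 mm) begins 54 mm behind the grasp point. The pads swing forward as they close: fully open they stand 13 mm farther back than shut.
Start: joints at [1.13, 0.286, 1.577, -0, 1.279, -0.15], TCP at [0.193, 0.647, 0.231] pointing down, gripper open.
Joint ranges: [-2.77, 2.77], [-0.9, 2.22], [0.21, 2.48], [-1.53, 4.67], [0.24, 2.81], [-2.84, 2.84]. Speed limits (rad/s): [2.79, 2.79, 3.14, 3.14, 3.14, 3.14].

## Interface

Orientations are given as a unit quaternion [x, y, z, w].
In Python, from bench import arm gives the robot as it stands.
- The arm moves only by the tool jog_arm, never from a script. Its arguments are lists of equal length, an entry for each row: "travel": the shift along the world's x, y, z in units of 30 mm (1.0 is 30 mm), a list of three; "roll": the turn about the world's z in units of 6 degrees (1.0 is 6 degrees). A call has 1 to 8 rows; each row shifts and turns the commanded pose from where the row before left it; what a row does not reach is not made up. A row lasts 1/12 s, in which the tool goes at most 41.7 mm and 7.16 degrees, less where a joint would pass 70% of its speed; a pose out of reach is approached as far as the arm can. A call is refused whole if a number of a shift passes 1 or a number of a turn 1, either way. A call with a gripper value outside its range is refused whole. "jaw" is the gripper command: -1 is fully open, 1 is shut, values between are in proportion, set as the call begins (left out, the last holds). The fingers move at their own pace and stop on an object; "force" is the grip in N (left out, the last holds). Time passes only in rows, so rows that do not move let the fingers close. It gives the time, the measured TCP pose, the force and the opening at its end, in the units of the state.
- arm.get_state(): the state, without advancing time (a new reading comes with each control period).
- arm.capture(name): name is "scene" or "side" or "wrist"; returns a dict with "frame" (420x560x3 uint8, red, green, blue), "z_map" (420x560 float32, m along the optical axis (not along the pixel's ray), 0 where there is no reading), "mtx" (3x3 intrinsics, pixels), "world_from_camera" (4x4, takes a point from camera to world coordinates); the wrist camera has in their place "tool_from_camera" (4x4, takes a point from camera to tool coordinates, whose origin is the TCP and whose axes are the tool frame's). Camera axes: x right, y up, looking along -z (the intrinsics and any distortion apply to the point x, -y, -z); pixel columns grow to the right and rows downward; lengths in m; the calibration is good to about 2 mm. The wrist camera is an equidistant fisheye: a pixel r from the principal point sees the ray r / f radians off the axis. A picture is of the moment at which its call begins: read the wrist's pose just before it.
- arm.finish_job(): hands the job in, once; it reports no verdict.
Trained networks look in the newest picture that a camera, given by its name, has taken for a name from the list of things; names that differ only in an ending like _2 or _b are one class to them, and where a whole thing is asked for, a point or a joint stands for the part that bears it (a point fixed in the world has none). Each returns a list of dicts, best first, with "conf" (0 to 1); they miss things now and then, are a little off and sometimes report something else, mostly with a low value. They report only what shows in the picture. A call takes as long as a camera call.
- arm.spot_in(target, camera): "centre" ([row, column] as shares, 0 to 1, of the picture: columns of its width, rows of its height, amid what is visible of it).
- arm.pinpoint(target, camera): "centre" ([row, column] as shares, 0 to 1, of the picture: columns of its width, rows of its height: a listed point, or the origin of a listed thing).
The state is a dict: "time": time; "joints": joint angles; "joint_velocities": joint speeds; "effort": joint torques, N m; "tool_pos": TCP position; "ee_rot": TCP orientation; "force": force on the tool from outside, world axes, zero at the start; "torque": the same for the moment, N m; "width": finger opening in m.
Only numpy, scipy, OpenCV 4.12 (cv2) and the standard library are available. Lean on these libraries where they do the work, as an engineer would, in place of code of your own. Each camera call takes 0.05 s, during which the arm holds its last target.

## Working session

There is one attempt and no reset: what is moved stays moved. The work goes in short steps, Python scripts to look and compute and a tool call to move; the robot and the scene stay as the last step left them, time stands still between calls to the robot, and variables do not carry over. Pictures are saved under pics/ and viewed, and the job is handed in when it is done.

Besides the shell and the picture viewer there is one more tool, called after "Request:" as name(argument=value, ...) on one line, values as JSON. jog_arm: Moves the arm, as the interface text tells. Its arguments: {"type":"object","properties":{"travel":{"type":"array"},"roll":{"type":"array"},"jaw":{"type":"number"},"force":{"type":"number"}},"required":["travel","roll"]}

```bash
mkdir -p pics
cat > h.py <<'E'
import numpy as np,cv2
from bench import arm
from scipy.spatial.transform import Rotation as R
def px2w(c,row,col,z=None):
    K=c["mtx"];T=c["world_from_camera"]
    d=np.array([(col-K[0,2])/K[0,0],-(row-K[1,2])/K[1,1],-1.])
    if z is None: p=d*c["z_map"][int(round(row)),int(round(col))]; return T[:3,:3]@p+T[:3,3]
    D=T[:3,:3]@d; return T[:3,3]+D*(z-T[2,3])/D[2]
E
python3 - <<'E'
from h import *
s=arm.get_state();print(s)
for n in("scene","side","wrist"):
    c=arm.capture(n);cv2.imwrite(f"pics/{n}0.png",c["frame"][:,:,::-1])
    np.savez(f"{n}0.npz",**c)
    print(n,c["mtx"].round(1).tolist(),[k for k in c])
    for t,z in(("reset_well",.103),("start_well",.103),("stop_top",.125),("sander",0),("clamp",0),("jar",0),("offcut",0)):
        for d in arm.pinpoint(t,n)[:2]:
            r,q=d["centre"][0]*420,d["centre"][1]*560
            print(t,round(d["conf"],2),round(r),round(q),px2w(c,r,q,z).round(4) if n!="wrist" else "", px2w(c,min(r,419),min(q,559)).round(3) if n!="wrist" else "")
E
```

```text
{'time': 0.0, 'joints': array([ 1.12999528e+00,  2.87174850e-01,  1.57818906e+00, -1.01302210e-05,
        1.27861269e+00, -1.49992648e-01]), 'joint_velocities': array([ 0.00096709, -0.00102934, -0.00028301,  0.00059809, -0.00049495,
        0.00017387]), 'effort': array([-3.88968547e-04, -4.05980659e+01, -2.92627412e+01, -1.18944104e-04,
        5.53507707e-03,  2.31837141e-06]), 'tool_pos': array([0.19322256, 0.64605868, 0.22993453]), 'ee_rot': array([ 0.56756857,  0.42153599, -0.42302011, -0.56676918]), 'force': array([-1.25531655, -0.08138377,  0.50062901]), 'torque': array([0.00414025, 0.0469808 , 0.00109815]), 'width': 0.08565714803022134}
scene [[462.6, 0.0, 280.0], [0.0, 462.6, 213.1], [0.0, 0.0, 1.0]] ['frame', 'z_map', 'mtx', 'world_from_camera']
reset_well 0.85 219 244 [0.5603 0.0318 0.103 ] [0.555 0.038 0.09 ]
start_well 0.59 210 207 [0.4917 0.0132 0.103 ] [0.484 0.02  0.088]
stop_top 0.59 198 170 [ 0.4293 -0.0094  0.125 ] [ 0.429 -0.009  0.125]
sander 0.59 236 214 [0.4909 0.0172 0.    ] [ 0.535 -0.026  0.102]
clamp 0.58 163 229 [0.4096 0.193  0.    ] [0.416 0.186 0.011]

[... 235 characters left out ...]
era']
reset_well 0.83 200 330 [0.5568 0.029  0.103 ] [0.562 0.017 0.088]
start_well 0.78 212 363 [0.4876 0.0222 0.103 ] [0.491 0.01  0.089]
stop_top 0.74 207 406 [ 0.42   -0.0104  0.125 ] [ 0.42  -0.01   0.125]
sander 0.6 237 358 [0.4908 0.0053 0.    ] [0.474 0.07  0.087]
clamp 0.56 331 355 [0.4079 0.1995 0.    ] [0.407 0.206 0.013]
clamp 0.39 238 358 [0.4903 0.0088 0.    ] [0.474 0.071 0.085]
jar 0.56 193 288 [ 0.6861 -0.0236  0.    ] [0.668 0.005 0.037]
jar 0.22 205 405 [ 0.4383 -0.1329  0.    ] [ 0.424 -0.015  0.124]
offcut 0.91 234 273 [0.6519 0.0946 0.    ] [0.642 0.108 0.022]
wrist [[325.2, 0.0, 282.8], [0.0, 325.2, 211.1], [0.0, 0.0, 1.0]] ['frame', 'z_map', 'mtx', 'tool_from_camera']
```

View pics/scene0.png

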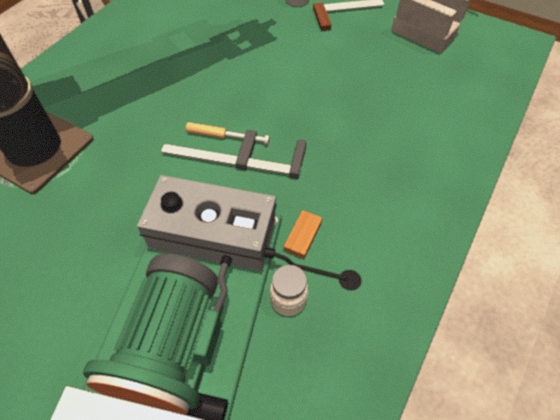

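View pics/side0.png

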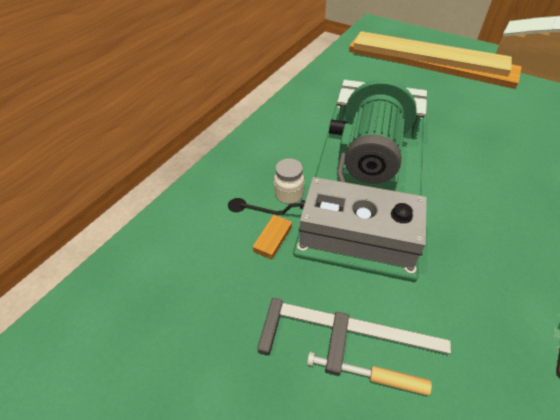

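Run:
```python
from h import *
for n in("scene","side"):
    c=dict(np.load(f"{n}0.npz"));K=c["mtx"];T=c["world_from_camera"];z=c["z_map"]
    v,u=np.mgrid[:420,:560];P=np.stack([(u-K[0,2])/K[0,0]*z,-(v-K[1,2])/K[1,1]*z,-z],-1)@T[:3,:3].T+T[:3,3]
    X=P[...,0];Y=P[...,1];Z=P[...,2]
    m=(abs(Z-.103)<.006)&(X>.3)&(X<.7)&(Y>-.09)&(Y<.15)&(z>0)
    nl,lab,st,ce=cv2.connectedComponentsWithStats(m.astype(np.uint8)); k=1+st[1:,4].argmax();m=lab==k
    print(n,"zmed",np.median(Z[m]))
    # project on plane z=.103
    pts=np.array([px2w(c,a,b,.103)[:2] for a,b in zip(v[m],u[m])],np.float32)
    print(cv2.minAreaRect(pts*1000))
    # white plungers
    f=c["frame"].astype(int);w=(f.min(-1)>170)&(X>.4)&(X<.62)&(Y>-.05)&(Y<.1)&(Z<.1)&(Z>.07)
    nl,lab,st,ce=cv2.connectedComponentsWithStats(w.astype(np.uint8))
    for i in range(1,nl):
        if st[i,4]>8: print("white",st[i],np.median(Z[lab==i]),px2w(c,ce[i][1],ce[i][0],.089).round(4))
    # holes: inside hull but not in m
    hull=np.zeros_like(m,np.uint8);cn=cv2.findContours(m.astype(np.uint8),0,2)[0];cn=max(cn,key=len)
    cv2.fillPoly(hull,[cv2.convexHull(cn)],1)
    hh=((hull>0)&~m&(Z<.0975)).astype(np.uint8)
    nl,lab,st,ce=cv2.connectedComponentsWithStats(hh)
    for i in range(1,nl):
        if st[i,4]>60:
            q=np.array([px2w(c,a,b,.103)[:2] for a,b in zip(v[lab==i],u[lab==i])],np.float32)
            print("hole",st[i],px2w(c,ce[i][1],ce[i][0],.103).round(4),cv2.minAreaRect(q*1000))
    y0,x0=(165,125) if n=="scene" else (165,285)
    cv2.imwrite(f"pics/{n}crop.png",cv2.resize(c["frame"][y0:y0+110,x0:x0+150,::-1],None,fx=5,fy=5,interpolation=cv2.INTER_CUBIC))
```

```text
scene zmed 0.10224686072237837
((494.6889953613281, 10.491683959960938), (230.63377380371094, 123.78831481933594), 17.59044647216797)
white [201 209  15  13 147] 0.08818927035066038 [0.493  0.0119 0.089 ]
white [234 216  20  13 179] 0.0880782904944134 [0.5581 0.0323 0.089 ]
hole [196 202  25  21 408] [0.4955 0.0101 0.103 ] ((495.18402099609375, 10.699443817138672), (44.28792953491211, 44.84485626220703), 34.289306640625)
hole [227 209  33  21 467] [0.5602 0.0309 0.103 ] ((559.5419921875, 32.05085372924805), (54.98557662963867, 35.65265655517578), 17.291337966918945)
side zmed 0.1029827579155283
((488.43359375, 15.217987060546875), (229.88839721679688, 125.95417022705078), 17.556196212768555)
white [320 202  19   9 115] 0.08906898563343713 [0.5547 0.0323 0.089 ]
white [357 208  14  11 121] 0.08904013013744327 [0.4897 0.013  0.089 ]
hole [315 195  31  17 347] [0.5523 0.0366 0.103 ] ((552.8646240234375, 35.8656005859375), (55.13111114501953, 33.49112319946289), 17.90709114074707)
hole [353 201  24  18 323] [0.4879 0.0163 0.103 ] ((488.19189453125, 15.828685760498047), (44.106361389160156, 43.08672332763672), 25.4077205657959)
```

View pics/scenecrop.png

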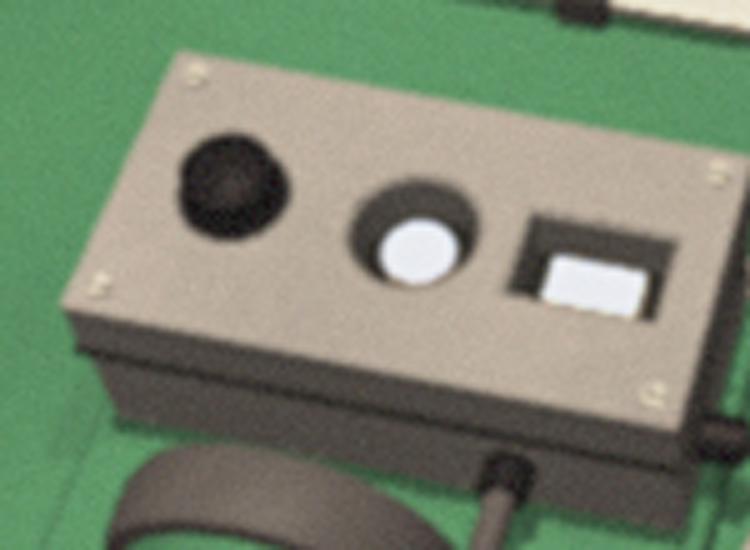

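View pics/sidecrop.png

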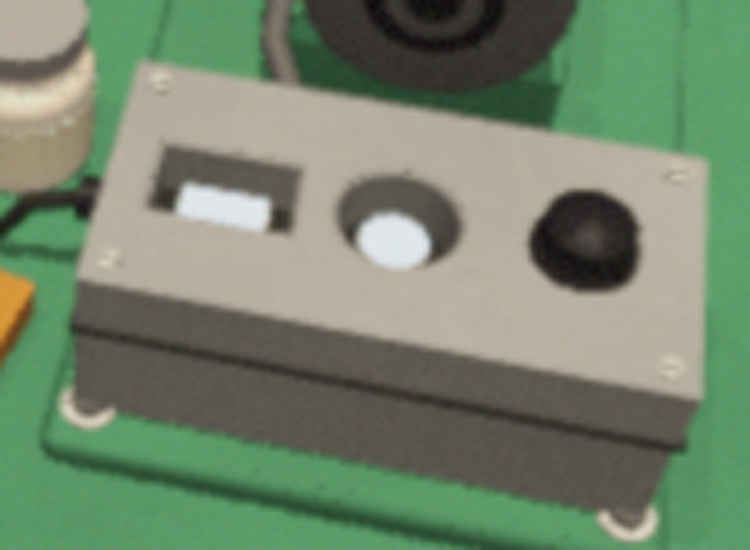

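Run:
```python
from h import *
s=arm.get_state();M=R.from_quat(s["ee_rot"]).as_matrix();print(M.round(3));a=np.degrees(np.arctan2(M[1,0],M[0,0]));print("jaw dir",a)
d=np.array([.5563,.0334,.18])-s["tool_pos"];print(d/.03, (17.6-a)/6,(17.6-180-a)/6,(107.6-a)/6,(-72.4-a)/6)
```

```text
[[ 0.287 -0.    -0.958]
 [ 0.958 -0.     0.287]
 [-0.    -1.     0.   ]]
jaw dir 73.33699992891447
[ 12.0930366  -20.44207956  -1.71019178] -9.28949998815241 -39.289499988152414 5.710500011847588 -24.289499988152414
```

Request:
jog_arm(travel=[[0.5, -0.85, 0], [0.5, -0.85, 0], [0.5, -0.85, 0], [0.5, -0.85, 0], [0.5, -0.85, 0], [0.5, -0.85, 0], [0.5, -0.85, 0], [0.5, -0.85, 0]], roll=[-0.39, -0.39, -0.39, -0.39, -0.39, -0.39, -0.39, -0.39], jaw=1, force=60)

```text
time: 1.87
tool_pos: [0.314, 0.4414, 0.2315]
ee_rot: [-0.629, -0.324, 0.324, 0.629]
force: [0.6, 0.6, 0.7]
width: 0.0002
```

Request:
jog_arm(travel=[[0.5, -0.85, 0], [0.5, -0.85, 0], [0.5, -0.85, 0], [0.5, -0.85, 0], [0.5, -0.85, 0], [0.5, -0.85, 0], [0.5, -0.85, 0], [0.5, -0.85, 0]], roll=[-0.39, -0.39, -0.39, -0.39, -0.39, -0.39, -0.39, -0.39])

```text
time: 2.53
tool_pos: [0.4341, 0.2374, 0.2317]
ee_rot: [-0.673, -0.218, 0.217, 0.673]
force: [0.7, -0.1, 0.3]
width: -0.0
```

Request:
jog_arm(travel=[[0.5, -0.85, 0], [0.5, -0.85, 0], [0.5, -0.85, 0], [0.5, -0.85, 0], [0.5, -0.85, 0], [0.5, -0.85, 0], [0.3, -0.4, 0], [0, 0, 0]], roll=[-0.39, -0.39, -0.39, -0.39, -0.39, -0.39, -0.39, 0])

```text
time: 3.2
tool_pos: [0.5339, 0.0713, 0.2315]
ee_rot: [0.697, 0.118, -0.118, -0.697]
force: [-0.1, 0.1, -0.1]
width: 0.0001
```

```bash
cat >> h.py <<'E'
def wr(c,s,row,col,z):
    K=c["mtx"];T=c["tool_from_camera"];x=(col-K[0,2])/K[0,0];y=(row-K[1,2])/K[1,1];t=np.hypot(x,y)
    k=np.sin(t)/max(t,1e-9);d=np.array([x*k,-y*k,-np.cos(t)])
    M=R.from_quat(s["ee_rot"]).as_matrix();D=M@T[:3,:3]@d;o=M@T[:3,3]+s["tool_pos"]
    return o+D*(z-o[2])/D[2]
E
python3 - <<'E'
from h import *
s=arm.get_state();c=arm.capture("wrist");cv2.imwrite("pics/w1.png",c["frame"][:,:,::-1]);np.savez("w1.npz",**c)
M=R.from_quat(s["ee_rot"]).as_matrix();print(s["tool_pos"],"jaw",np.degrees(np.arctan2(M[1,0],M[0,0])))
for t,z in(("reset_well",.103),("start_well",.103),("stop_top",.125)):
    for d in arm.pinpoint(t,"wrist")[:2]:
        r,q=d["centre"][0]*420,d["centre"][1]*560;print(t,round(d["conf"],2),round(r),round(q),wr(c,s,r,q,z).round(4))
f=c["frame"].astype(int)
w=(f.min(-1)>170).astype(np.uint8)
nl,lab,st,ce=cv2.connectedComponentsWithStats(w)
for i in range(1,nl):
    if st[i,4]>80: print(st[i],wr(c,s,ce[i][1],ce[i][0],.089).round(4))
E
```

```text
[0.53394152 0.07134728 0.23148918] jaw 19.228635992756256
reset_well 0.97 246 293 [0.557  0.0355 0.103 ]
start_well 0.73 244 218 [0.4917 0.0141 0.103 ]
stop_top 0.87 255 142 [ 0.4297 -0.0109  0.125 ]
[ 251   32   90   23 1741] [0.4999 0.2059 0.089 ]
[  90   34  139   33 2583] [0.3844 0.1674 0.089 ]
[321 161  19  11  90] [0.566  0.1145 0.089 ]
[220 182  40  19 565] [0.4938 0.0642 0.089 ]
[ 105  206  147   97 6035] [ 0.4498 -0.0361  0.089 ]
[209 226  27  27 577] [0.4931 0.014  0.089 ]
[ 314  226   33   78 1553] [0.6026 0.0222 0.089 ]
[274 233  38  19 672] [0.5578 0.0341 0.089 ]
[356 281  47  18 392] [0.6608 0.0129 0.089 ]
[377 299  32  19 311] [ 0.6894 -0.0024  0.089 ]
```

View pics/w1.png

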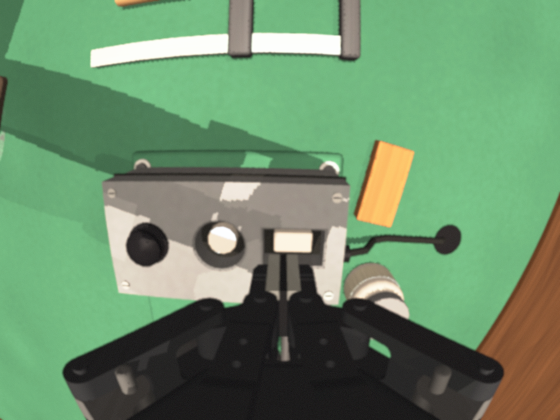

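Run:
```python
from h import *
c=dict(np.load("w1.npz"));K=c["mtx"];T=c["tool_from_camera"];z=c["z_map"]
v,u=np.mgrid[:420,:560];x=(u-K[0,2])/K[0,0];y=(v-K[1,2])/K[1,1];t=np.hypot(x,y)
k=np.tan(t)/np.maximum(t,1e-9)
P=np.stack([x*k*z,-y*k*z,-z],-1)@T[:3,:3].T+T[:3,3]
m=(z>0)&(z<.5)&(P[...,1]<.01)&(abs(P[...,0])<.2)&(abs(P[...,2])<.1)
Q=P[m]*1000;print(T[:3,3])
for a in range(-150,10,10):
    q=Q[(Q[:,1]>=a)&(Q[:,1]<a+10)]
    if len(q)>3: print(a,len(q),q.min(0).round(),q.max(0).round())
```

```text
[ 0.00051908 -0.14231674  0.07333184]
-110 1391 [ -35. -104.   10.] [  36. -100.   21.]
-100 10540 [ -60. -100.   -7.] [ 61. -90.  21.]
-90 10425 [-62. -90.  -3.] [ 62. -80.  18.]
-80 8014 [-56. -80. -10.] [ 58. -70.  18.]
-70 4490 [-49. -70.  -9.] [ 50. -60.  18.]
-60 5499 [-41. -60. -12.] [ 41. -50.  14.]
-50 2168 [-33. -50. -13.] [ 34. -40.  14.]
-40 856 [-13. -40. -12.] [ 16. -30.  12.]
-30 759 [-13. -30.   6.] [ 14. -20.  11.]
-20 628 [-13. -20.   6.] [ 14. -10.  12.]
-10 263 [-12. -10.   6.] [13. -3. 12.]
```

Request:
jog_arm(travel=[[0.4, -0.62, 0], [0.37, -0.62, 0], [0, 0, -0.8], [0, 0, -0.8], [0, 0, -0.8], [0, 0, -0.8], [0, 0, -0.4], [0, 0, 0]], roll=[-0.14, -0.13, 0, 0, 0, 0, 0, 0])

```text
time: 4.07
tool_pos: [0.5528, 0.0378, 0.1199]
ee_rot: [-0.698, -0.108, 0.113, 0.699]
force: [-0.3, -0.4, 0.3]
width: -0.0001
```

Run:
```python
from h import *
s=arm.get_state();M=R.from_quat(s["ee_rot"]).as_matrix();print(s["tool_pos"],s["force"],"jaw",np.degrees(np.arctan2(M[1,0],M[0,0])))
for n in("wrist","scene"):
    c=arm.capture(n);cv2.imwrite(f"pics/{n}2.png",c["frame"][:,:,::-1])
```

```text
[0.55278742 0.03783613 0.11987294] [-0.31454055 -0.42644964  0.27152307] jaw 17.996439778763214
```

View pics/wrist2.png

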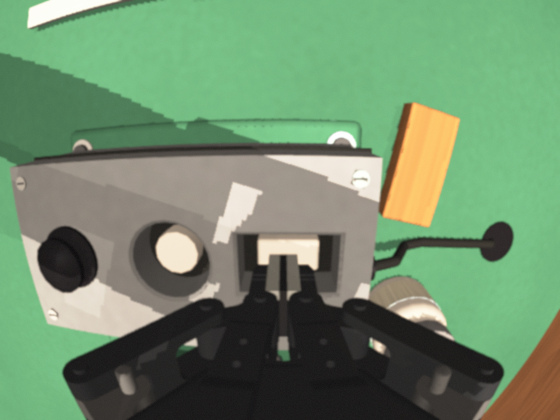

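View pics/scene2.png

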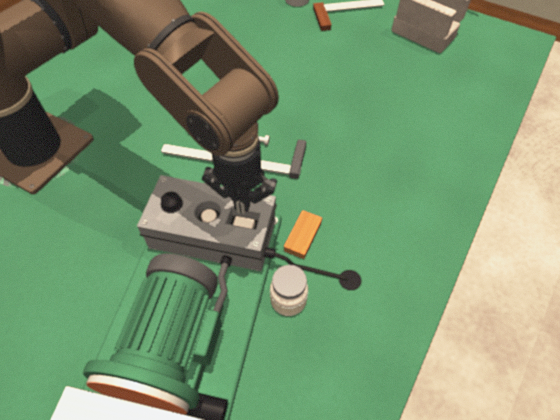

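Request:
jog_arm(travel=[[0.14, -0.13, 0], [0, 0, 0], [0, 0, -0.3], [0, 0, -0.3], [0, 0, -0.2], [0, 0, 0]], roll=[0, 0, 0, 0, 0, 0])

```text
time: 4.67
tool_pos: [0.5581, 0.0327, 0.0969]
ee_rot: [-0.698, -0.108, 0.111, 0.699]
force: [-0.9, 0.1, -1.6]
width: 0.0001
```

Request:
jog_arm(travel=[[0, 0, -0.2], [0, 0, -0.1], [0, 0, -0.1], [0, 0, -0.1], [0, 0, 0], [0, 0, 0]], roll=[0, 0, 0, 0, 0, 0])

```text
time: 5.17
tool_pos: [0.56, 0.0325, 0.0842]
ee_rot: [0.699, 0.11, -0.11, -0.698]
force: [-0.3, 0.1, -0.3]
width: -0.0
```

Run:
```python
from h import *
s=arm.get_state();print(s["tool_pos"],s["force"])
for n in("wrist","side"):
    c=arm.capture(n);cv2.imwrite(f"pics/{n}3.png",c["frame"][:,:,::-1] if n=="wrist" else cv2.resize(c["frame"][120:270,255:455,::-1],None,fx=4,fy=4,interpolation=cv2.INTER_CUBIC))
s=arm.get_state();print(s["tool_pos"],s["force"])
```

```text
[0.55995075 0.03254246 0.08415486] [-0.32542587  0.07973186 -0.29295578]
[0.55998453 0.03254828 0.0842941 ] [ 0.18070833  0.04654981 -1.58350968]
```

View pics/wrist3.png

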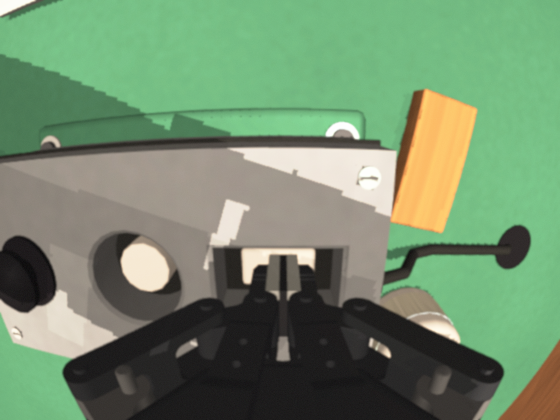

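View pics/side3.png

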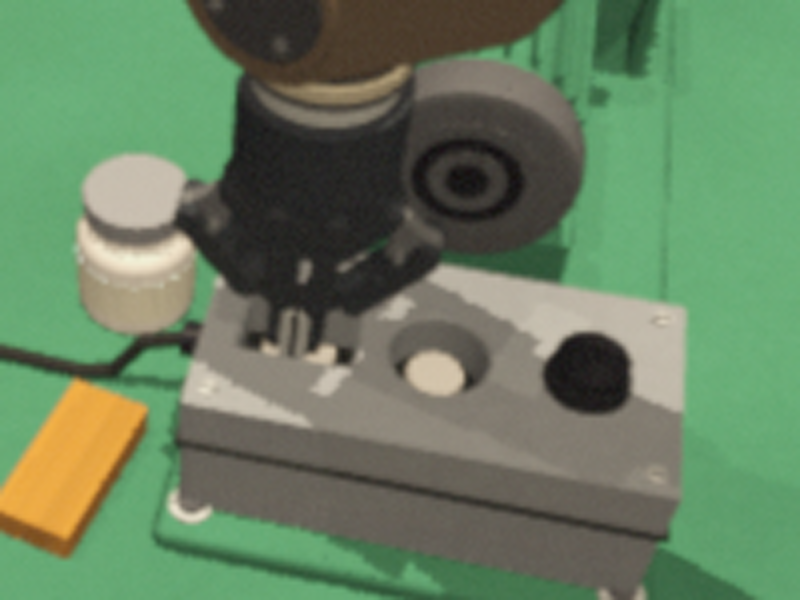

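Request:
jog_arm(travel=[[-0.08, 0.03, -0.1], [0, 0, -0.05], [0, 0, 0]], roll=[0, 0, 0])

```text
time: 5.52
tool_pos: [0.559, 0.0331, 0.081]
ee_rot: [0.699, 0.111, -0.109, -0.698]
force: [3.1, -1.6, 3.8]
width: -0.0001
```

Request:
jog_arm(travel=[[0, 0, -0.1], [0, 0, 0], [0, 0, 0]], roll=[0, 0, 0])

```text
time: 5.77
tool_pos: [0.5591, 0.0332, 0.0809]
ee_rot: [0.699, 0.111, -0.109, -0.698]
force: [-3.6, -1.3, 16.7]
width: 0.0
```

Request:
jog_arm(travel=[[0, 0, -0.1], [0, 0, 0], [0, 0, 0]], roll=[0, 0, 0])

```text
time: 6.02
tool_pos: [0.5593, 0.0332, 0.0808]
ee_rot: [0.699, 0.111, -0.11, -0.698]
force: [-10.8, 0.2, 30.3]
width: 0.0
```

Request:
jog_arm(travel=[[0, 0, 0.3], [0, 0, 0.6], [0, 0, 0.8], [0, 0, 0.1], [0, 0, 0]], roll=[0, 0, 0, 0, 0])

```text
time: 6.43
tool_pos: [0.558, 0.0335, 0.129]
ee_rot: [0.699, 0.111, -0.109, -0.698]
force: [-0.4, 0.0, 0.1]
width: -0.0002
```

Run:
```python
from h import *
s=arm.get_state();print(s["tool_pos"],s["force"])
c=arm.capture("wrist");cv2.imwrite(f"pics/w4.png",c["frame"][:,:,::-1])
for t,z in(("reset_well",.103),("start_well",.103),("stop_top",.125)):
    for d in arm.pinpoint(t,"wrist")[:2]:
        r,q=d["centre"][0]*420,d["centre"][1]*560;print(t,round(d["conf"],2),round(r),round(q),wr(c,s,r,q,z).round(4))
for n in("scene","side"):
    c=arm.capture(n);K=c["mtx"];T=c["world_from_camera"];z=c["z_map"]
    v,u=np.mgrid[:420,:560];P=np.stack([(u-K[0,2])/K[0,0]*z,-(v-K[1,2])/K[1,1]*z,-z],-1)@T[:3,:3].T+T[:3,3]
    for nm,p in(("reset",(.5565,.033)),("start",(.4915,.013))):
        m=(np.hypot(P[...,0]-p[0],P[...,1]-p[1])<.02)&(P[...,2]<.1)&(P[...,2]>.07)&(c["frame"].min(-1)>140)
        print(n,nm,m.sum(),np.median(P[m][:,2]) if m.sum() else None)
```

```text
[0.55798356 0.03351107 0.12897136] [-0.4018381   0.0055664   0.12316132]
reset_well 0.73 249 280 [0.5571 0.0337 0.103 ]
start_well 0.6 245 166 [0.4931 0.0148 0.103 ]
stop_top 0.74 260 55 [ 0.4282 -0.0099  0.125 ]
scene reset 130 0.08022508582816001
scene start 132 0.08824013966889288
side reset 56 0.0809035902773565
side start 115 0.08903228987480372
```

View pics/w4.png

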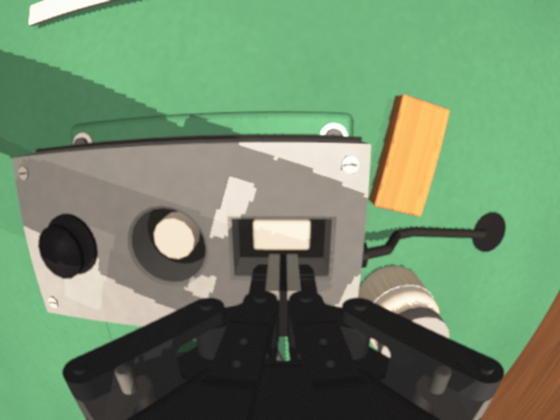

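Request:
jog_arm(travel=[[-0.55, -0.17, 0], [-0.55, -0.17, 0], [-0.55, -0.16, 0], [-0.54, -0.16, 0], [0, 0, 0], [0, 0, 0], [0, 0, 0]], roll=[0, 0, 0, 0, 0, 0, 0])

```text
time: 7.32
tool_pos: [0.4923, 0.0137, 0.1278]
ee_rot: [0.699, 0.11, -0.11, -0.699]
force: [0.7, 0.6, -0.1]
width: -0.0001
```

Request:
jog_arm(travel=[[0, 0, -0.5], [0, 0, -0.4], [0, 0, -0.2], [0, 0, 0], [0, 0, 0]], roll=[0, 0, 0, 0, 0])

```text
time: 7.73
tool_pos: [0.4921, 0.0138, 0.0947]
ee_rot: [-0.698, -0.11, 0.11, 0.699]
force: [0.8, -0.1, -0.2]
width: 0.0001
```

Request:
jog_arm(travel=[[0, 0, -0.15], [0, 0, -0.1], [0, 0, -0.1], [0, 0, 0], [0, 0, 0]], roll=[0, 0, 0, 0, 0])

```text
time: 8.15
tool_pos: [0.4927, 0.0135, 0.0853]
ee_rot: [0.699, 0.111, -0.109, -0.698]
force: [0.7, 0.4, 3.8]
width: 0.0
```

Request:
jog_arm(travel=[[0, 0, -0.1], [0, 0, -0.1], [0, 0, 0], [0, 0, 0], [0, 0, 0]], roll=[0, 0, 0, 0, 0])

```text
time: 8.57
tool_pos: [0.4929, 0.0135, 0.0828]
ee_rot: [0.699, 0.11, -0.11, -0.698]
force: [-9.1, 2.2, 23.9]
width: 0.0001
```

Hard stop reached at 0.0828 (full travel); holding briefly has been done, now retract.

Request:
jog_arm(travel=[[0, 0, 0.3], [0, 0, 0.6], [0, 0, 0.9], [0, 0, 0.9], [0, 0, 0.9], [0, 0, 0.9], [0, 0, 0.5], [0, 0, 0]], roll=[0, 0, 0, 0, 0, 0, 0, 0])

```text
time: 9.23
tool_pos: [0.4934, 0.0133, 0.232]
ee_rot: [0.699, 0.112, -0.108, -0.698]
force: [0.5, -0.6, 0.7]
width: 0.0
```

Request:
jog_arm(travel=[[0, 0.9, 0], [0, 0.9, 0], [0, 0.9, 0], [0, 0.9, 0], [0, 0.5, 0], [0, 0, 0], [0, 0, 0]], roll=[0, 0, 0, 0, 0, 0, 0])

```text
time: 9.82
tool_pos: [0.4905, 0.137, 0.2261]
ee_rot: [0.698, 0.109, -0.112, -0.698]
force: [0.7, -0.3, 0.2]
width: 0.0001
```

Run:
```python
from h import *
s=arm.get_state();print(s["time"],s["tool_pos"],s["force"])
for n in("scene","side"):
    c=arm.capture(n);K=c["mtx"];T=c["world_from_camera"];z=c["z_map"]
    cv2.imwrite(f"pics/{n}9.png",c["frame"][:,:,::-1])
    v,u=np.mgrid[:420,:560];P=np.stack([(u-K[0,2])/K[0,0]*z,-(v-K[1,2])/K[1,1]*z,-z],-1)@T[:3,:3].T+T[:3,3]
    for nm,p in(("reset",(.5565,.033)),("start",(.4915,.013))):
        m=(np.hypot(P[...,0]-p[0],P[...,1]-p[1])<.02)&(P[...,2]<.1)&(P[...,2]>.07)&(c["frame"].min(-1)>140)
        print(n,nm,m.sum(),np.median(P[m][:,2]) if m.sum() else None)
    m=(np.hypot(P[...,0]-.426,P[...,1]+.009)<.015)&(P[...,2]<.15)
    print("stop top",np.percentile(P[m][:,2],95) if m.sum() else None)
    for t in("clamp","jar","offcut"):
        for d in arm.pinpoint(t,n)[:1]: print(t,d["conf"],px2w(c,d["centre"][0]*420,d["centre"][1]*560,0).round(3))
```

```text
9.8167 [0.49053876 0.13696383 0.22612229] [ 0.66093951 -0.2668924   0.18177501]
scene reset 146 0.07981304565179898
scene start 154 0.08822984685111002
stop top 0.12532799740314943
clamp 0.75 [0.415 0.197 0.   ]
jar 0.58 [ 0.688 -0.02  -0.   ]
offcut 0.8 [0.65  0.108 0.   ]
side reset 72 0.08081126911100112
side start 126 0.08875781656910753
stop top 0.12561687809683705
clamp 0.81 [0.407 0.194 0.   ]
jar 0.89 [ 0.689 -0.028  0.   ]
offcut 0.56 [0.644 0.096 0.   ]
```

View pics/side9.png

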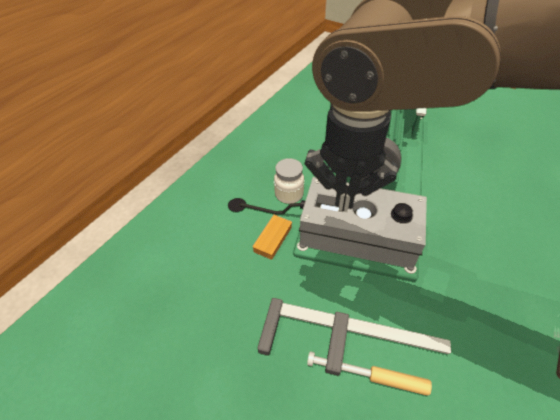

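```bash
python3 -c "
from bench import arm
print(arm.finish_job())"
```

```text
the job is handed in; nothing more can be done
None
```

I pushed the reset key down to its hard stop (TCP at 0.081 m, about 30 N). I then pressed the start button to its hard stop (0.083 m, about 24 N), let it spring back, lifted clear and handed in the job at about 10 s. No verdict is reported.

My last camera checks, before handing in:
- **Reset key:** its top is at about 0.080–0.081 m, down from 0.088–0.089 m, so it is fully home.
- **Start button:** its top is at about 0.088–0.089 m, so it is out.
- **Stop button:** its top is at about 0.125 m, so it has not moved.
- **Clamp, jar and offcut:** they match their starting positions to within 8 mm. That spread is the scatter of the network readings, and nothing looked moved in the picture.
- **Arm:** it stands clear above everything, with the wrist force near zero.

None of the checks failed. The two fixed cameras placed the wells up to about 7 mm apart, so I used their average, which the wrist camera then confirmed to within about 2 mm.

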